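Switch on the prize showcase

ROBOT

A 7-joint arm with a two-finger parallel gripper is mounted at the origin on the work surface. World frame = base frame: x ahead of the robot, y to its left, z up, the work surface at z = 0. Lengths are in m, angles in rad, forces in N, time in s.
With the tool pointing down it reaches from about 0.425 to 0.875 m from the base axis. Payload 4.7 kg.
Tool frame: the origin (TCP) lies midway between the tips of the shut fingers; the grasp point (between the pads) lies 19 mm behind it; x points along the fingers, y is the direction in which the jaws open and shut, and the axes are right-handed (so a half turn about x gives the same grasp; the last joint's range is limited). The gripper opens to 87 mm and grips with 3 to 60 N. Pads are 19 mm wide; open, the fingers measure 117 mm over their backs; the gripper's body (75 mm by 190 mm) begins 51 mm behind the grasp point.
Start: joints at [1.121, 0.321, -0.07, 1.45, 0.023, 1.371, -0.057], TCP at [0.291, -0.581, 0.223] pointing down, gripper open.
Joint ranges: [-2.86, 2.86], [-0.3, 2.09], [-1.38, 1.24], [0.06, 2.45], [-1.56, 4.7], [0.09, 2.05], [-2.69, 2.69]. Speed limits (rad/s): [2.57, 2.57, 3.14, 3.14, 3.14, 3.14, 3.14].

INTERFACE

Orientations are given as a rotation vector (axis times angle).
In Python, from bench import ctrl gives the robot as it stands. The module is installed in compiled form; this text tells all that it offers.
- The arm moves only by the tool servo_tool, never from a script. Its arguments are lists of equal length, an entry for each row: "dp": the shift along the tool's x, y, z in units of 25 mm (1.0 is 25 mm), a list of three; "yaw": the turn about the tool's x in units of 6 degrees (1.0 is 6 degrees). A call has exactly 5 rows; each row shifts and turns the commanded pose from where the row before left it, along the tool's axes as they then stand; what a row does not reach is not made up. A row lasts 1/10 s, in which the tool goes at most 50 mm and 8.59 degrees, less where a joint would pass 70% of its speed; a pose out of reach is approached as far as the arm can. A call is refused whole if a number of a shift passes 1 or a number of a turn 1, either way. A call with a gripper value outside its range is refused whole. "fingers" is the opening, from 0 (shut) to 1 (fully open), set as the call begins (left out, the last holds). The fingers move at their own pace and stop on an object; "grip_force" is the grip in N (left out, the last holds). Time passes only in rows, so rows that do not move let the fingers close, or fill a call up. It gives the time, the measured TCP pose, the force and the opening at its end, in the units of the state.
- ctrl.get_state(): the state, without advancing time (a new reading comes with each control period).
- ctrl.get_image(name): name is "scene" or "top" or "wrist"; returns (picture, depth): 400x640x3 uint8, red, green, blue; 400x640 float32, m along the optical axis (not along the pixel's ray), 0 where there is no reading.
- ctrl.camera_info(name): a dict with "fx", "fy", "cx", "cy" (pixels), "extrinsics" (4x4, takes a point from world to camera coordinates); the wrist camera has in their place "hand_eye" (4x4, takes a point from camera to tool coordinates, whose origin is the TCP and whose axes are the tool frame's). Camera axes: x right, y down, z forward; pixel columns grow to the right and rows downward; lengths in m; the calibration is good to about 2 mm. The wrist camera is an equidistant fisheye: a pixel r from the principal point sees the ray r / f radians off the axis. A picture is of the moment at which its call begins: read the wrist's pose just before it. camera_info takes no time and is no camera call.
- ctrl.close_job(): hands the job in, once; it reports no verdict.
Trained networks look in the newest picture that a camera, given by its name, has taken for a name from the list of things; names that differ only in an ending like _2 or _b are one class to them, and where a whole thing is asked for, a point or a joint stands for the part that bears it (a point fixed in the world has none). Each returns a list of dicts, best first, with "score" (0 to 1); they miss things now and then, are a little off and sometimes report something else, mostly with a low value. They report only what shows in the picture. A call takes as long as a camera call. They do not tell look-alikes from the thing itself.
- ctrl.search_frame(camera, label): "extent" ([left, top, right, bottom] in pixels, round what is visible of it).
- ctrl.cut_out(camera, label): "region" (400x640 bool, what is visible of it) and "extent" ([left, top, right, bottom] in pixels, round what is visible of it).
The state is a dict: "time": time; "joint_positions": joint angles; "qd": joint speeds; "joint_torque": joint torques, N m; "position": TCP position; "tool_rot": TCP orientation; "ft_force": force on the tool from outside, world axes, zero at the start; "torque": the same for the moment, N m; "grip_width": opening from 0.0 (shut) to 1.0 (fully open).
Only numpy, scipy, OpenCV 4.12 (cv2) and the standard library are available. Lean on these libraries where they do the work, as an engineer would, in place of code of your own. Each camera call takes 0.05 s, during which the arm holds its last target.

TASK

The prize counter is opening: switch on the showcase lights. Press down the raised end of the big rocker, the one on the largest of the three grey switch boxes, until it snaps over and stays over, then let go. Leave the two small switches as they are.

Things in the scene. Friction and masses are not known exactly. Their poses are not given: they have to be found in the camera images.
- case_switch: large grey switch box fixed to the counter, 130 (its x) x 90 (its y) x 46 mm high, turned up to 1.2 rad. Origin: centre of its underside, z up. Its white rocker, 84 mm along x, 56 mm wide, pivots midway on a hinge along y, above the origin, 48 mm above the counter. At the start the half towards +x is raised, its face 60 mm above the counter 28 mm out from the hinge; switched on, 43 mm there
- case_rocker (a joint): hinge of the big rocker: -0.3 rad is off (its end towards the box's +x raised), +0.3 is on (that end down, the other raised); both are hard stops. A snap spring pushes it away from 0 to whichever side it is on: pressed 28 mm from the hinge it takes about 5 N to start, falling to nothing at 0. Neighbouring things in the row stand 5 mm or more from the box and are under 60 mm high
- small_rocker_a (a joint): hinge of the white rocker (44 x 22 mm) on one small grey switch box (80 x 50 x 40 mm), somewhere in the row beside the large box; same hinge directions as the large one, snapping over at 0. It is already on, at +0.3 rad. It must be left as it is
- small_rocker_b (a joint): hinge of the white rocker (44 x 22 mm) on the other small grey switch box (80 x 50 x 40 mm), somewhere in the row beside the large box; same hinge directions as the large one, snapping over at 0. It is off, at -0.3 rad. It must be left as it is
Mind the look-alikes: they are no part of the job. What is shaped like the case_switch but orange is not meant. What is shaped like the part that bears small_rocker_a but turquoise is not meant.

How it is judged:
At the end, for the whole second after the job is handed in: The big rocker has snapped over and rests on its on side (above +0.2 rad of 0.3), and both small rockers are still on the sides they began on (a above +0.15 rad, b below -0.15 rad) (value of joint case_rocker above 0.2 rad and value of joint small_rocker_a above 0.15 rad and value of joint small_rocker_b below -0.15 rad); the robot touches nothing.
It fails at once if a small switch is flipped (value of joint small_rocker_a below 0 rad or value of joint small_rocker_b above 0 rad).
It also fails if it takes over 26 s, if anything falls off the work surface, if the arm or the gripper's body presses on something with over 40 N, if the wrist force passes 120 N, or if a joint passes its speed limit or range.

## Working session

There is one attempt and no reset: what is moved stays moved. The work goes in short steps, Python scripts to look and compute and a tool call to move; the robot and the scene stay as the last step left them, time stands still between calls to the robot, and variables do not carry over. Pictures are saved under pics/ and viewed, and the job is handed in when it is done.

Besides the shell and the picture viewer there is one more tool, called after ">>>" as name([rows], argument=value, ...), one row to a line, values as JSON. servo_tool: Moves the arm, as the interface text tells. Its arguments: {"type":"object","properties":{"dp":{"type":"array","items":{"type":"array","items":{"type":"number"}}},"yaw":{"type":"array","items":{"type":"number"}},"fingers":{"type":"number"},"grip_force":{"type":"number"}},"required":["dp","yaw"]}

```bash
mkdir -p pics; python3 - <<'E'
from bench import ctrl
import cv2,numpy as np
for n in ["top","scene"]:
    im,d=ctrl.get_image(n); np.savez(f"{n}.npz",im=im,d=d)
    cv2.imwrite(f"pics/{n}1.png",im[:,:,::-1])
    print(n,ctrl.camera_info(n))
s=ctrl.get_state();print(s)
E
```

```text
top {'fx': 369.326087140259, 'fy': 369.326087140259, 'cx': 318.2378294492165, 'cy': 195.7178561912079, 'extrinsics': array([[-7.19335637e-03, -9.99973318e-01, -1.27246484e-03,
        -7.87661636e-02],
       [-9.97145443e-01,  7.26864737e-03, -7.51540627e-02,
         4.92343221e-01],
       [ 7.51613065e-02,  7.28222557e-04, -9.97171123e-01,
         1.16456293e+00],
       [ 0.00000000e+00,  0.00000000e+00,  0.00000000e+00,
         1.00000000e+00]])}
scene {'fx': 447.13235226135026, 'fy': 447.13235226135026, 'cx': 310.21200806289073, 'cy': 206.53748759478233, 'extrinsics': array([[-0.3465665 ,  0.93788445, -0.01626118,  0.23206722],
       [ 0.80424057,  0.28817074, -0.51976411, -0.32095361],
       [-0.48279268, -0.19321073, -0.85415505,  1.33677215],
       [ 0.        ,  0.        ,  0.        ,  1.        ]])}
{'time': 0.1, 'joint_positions': array([ 1.1210699 ,  0.32177778, -0.07007951,  1.45153798,  0.0225993 ,
        1.37080953, -0.05691952]), 'qd': array([-0.00061732, -0.00251156, -0.00016439, -0.00117268,  0.0002201 ,
        0.00101388,  0.00125242]), 'joint_torque': array([-2.68836202e-04, -4.92573130e+01, -4.06032633e-01, -3.13396919e+01,
       -6.41976669e-02,  3.95215326e-02,  5.76041998e-05]), 'position': array([ 0.29052586, -0.58090735,  0.22155962]), 'tool_rot': array([ 1.96353452,  0.46552348, -1.96452716]), 'ft_force': array([0.11612176, 0.37309565, 0.40253358]), 'torque': array([ 0.00812001,  0.0193993 , -0.01596811]), 'grip_width': 0.9973455779380848}
```

View pics/top1.png

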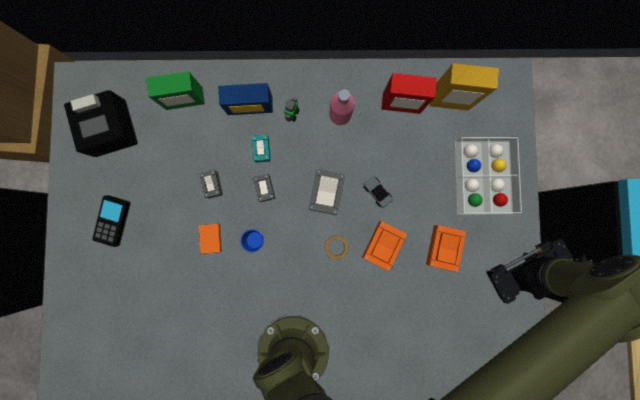

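View pics/scene1.png

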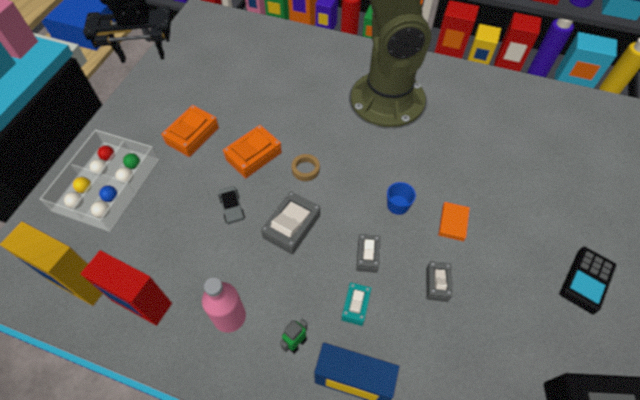

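The top picture shows these candidates:
- The large grey box with a white rocker at (327,191).
- Its orange look-alikes at (385,245) and (448,248).
- The small grey switches at (210,184) and (263,188).
- The turquoise one at (261,148).

I choose the large grey box at (327,191). Next I'll measure it and check it in a crop.

```bash
cat > h.py <<'E'
import numpy as np
from bench import ctrl
def world(n,u,v,z):
    c=ctrl.camera_info(n);T=np.linalg.inv(c['extrinsics'])
    p=np.stack([(u-c['cx'])/c['fx']*z,(v-c['cy'])/c['fy']*z,z,np.ones_like(z)],-1)
    return (p@T.T)[...,:3]
E
python3 - <<'E'
from h import *
import cv2
crops=[]
for n,(x0,y0,x1,y1) in dict(top=(290,155,365,225),scene=(250,180,335,260)).items():
    f=np.load(n+'.npz');im,d=f['im'],f['d'].astype(float)
    v,u=np.mgrid[0:400,0:640].astype(float)
    W=world(n,u,v,d)
    crops.append(cv2.resize(im[y0:y1,x0:x1,::-1],(400,400),interpolation=cv2.INTER_CUBIC))
    sub=np.zeros(d.shape,bool);sub[y0:y1,x0:x1]=1
    sub&=d>0
    hi=sub&(W[...,2]>0.03)&(W[...,2]<.1)
    k,l,st,_=cv2.connectedComponentsWithStats(hi.astype(np.uint8)); b=1+np.argmax(st[1:,4]); hi=l==b
    r=cv2.minAreaRect(W[hi][:,:2].astype(np.float32)*1000);print(n,'box',r,st[b], np.median(W[sub][:,2]))
    wh=hi&(im.min(-1)>130)
    P=W[wh]; r2=cv2.minAreaRect(P[:,:2].astype(np.float32)*1000);print('rocker',r2,wh.sum(),P.mean(0))
    bp=cv2.boxPoints(r); e=[bp[1]-bp[0],bp[2]-bp[1]];e=max(e,key=np.linalg.norm);e/=np.linalg.norm(e)
    if e[0]<0:e=-e
    c=np.array(r[0])/1000;s=(P[:,:2]-c)@e
    print('axis',e)
    for a in np.arange(-.045,.046,.01):
        m=abs(s-a)<.005
        if m.any():print(round(a,3),m.sum(),np.median(P[m,2]).round(4))
cv2.imwrite('pics/crop1.png',np.hstack(crops))
E
```

```text
top box ((503.81402587890625, -109.11296081542969), (90.0314712524414, 130.2999725341797), 78.43685913085938) [ 309  169   36   46 1181] 0.0006774011404249158
rocker ((505.53521728515625, -108.76041412353516), (55.630088806152344, 87.09587860107422), 78.45065307617188) 495 [ 0.50474215 -0.10868817  0.05057564]
axis [ 0.9797044  -0.20044765]
-0.045 12 0.0391
-0.035 56 0.0413
-0.025 58 0.0433
-0.015 58 0.0452
-0.005 58 0.0474
0.005 58 0.0501
0.015 59 0.0556
0.025 60 0.0588
0.035 56 0.0631
0.045 20 0.0577
scene box ((501.9989318847656, -110.59689331054688), (91.10220336914062, 131.763427734375), 78.7188491821289) [ 261  191   60   60 1911] 0.001622667969112701
rocker ((502.8569030761719, -111.7764892578125), (76.15949249267578, 113.0787124633789), 78.95722198486328) 738 [ 0.5087946  -0.11206207  0.05153551]
axis [ 0.9806791  -0.19562364]
-0.045 18 0.0393
-0.035 73 0.0421
-0.025 70 0.0437
-0.015 73 0.0457
-0.005 82 0.0475
0.005 66 0.0508
0.015 73 0.0548
0.025 69 0.06
0.035 84 0.0638
0.045 127 0.0564
```

View pics/crop1.png

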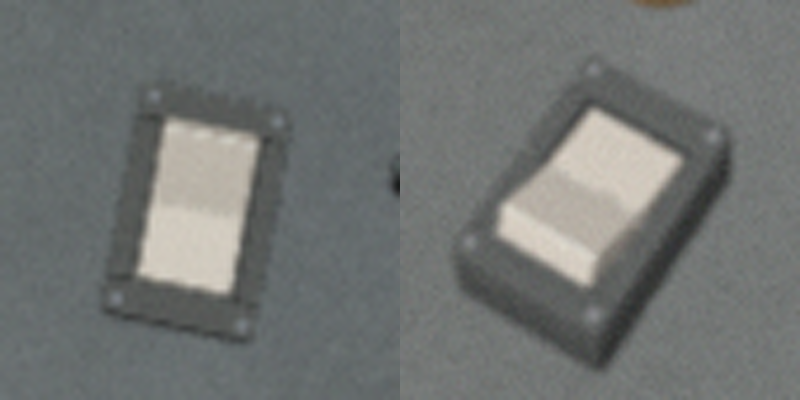

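The choice holds: the box measures 130×90 mm, its heights fit, and the raised half points to box +x ≈ (0.98,−0.20). The hinge is at about (0.503,−0.110). Now I'll work out the move in tool axes.

```bash
cat > go.py <<'E'
from h import *
import sys
from scipy.spatial.transform import Rotation as R
s=ctrl.get_state();M=R.from_rotvec(s['tool_rot']).as_matrix()
t=np.array([float(a) for a in sys.argv[1:4]])
print(s['time'],s['position'],s['ft_force'],s['grip_width']);print(M.round(3))
print('units',(M.T@(t-s['position'])/.025).round(2))
E
python3 go.py .530 -.1155 .11
```

```text
0.1 [ 0.29052586 -0.58090735  0.22155962] [0.11612176 0.37309565 0.40253358] 0.9973455779380848
[[-0.001  0.447 -0.894]
 [ 0.002 -0.894 -0.447]
 [-1.    -0.002  0.   ]]
units [  4.48 -12.36 -16.9 ]
```

>>> servo_tool([
  [0,-0.62,-0.84],
  [0,-0.62,-0.84],
  [0,-0.62,-0.84],
  [0,-0.62,-0.84],
  [0,-0.62,-0.84],
], yaw=[0,0,0,0,0], fingers=0)

```text
time: 0.6
position: [0.3502, -0.4638, 0.222]
tool_rot: [1.963, 0.465, -1.964]
ft_force: [1.0, 0.2, 0.8]
grip_width: 0.632
```

>>> servo_tool([
  [0,-0.62,-0.84],
  [0,-0.62,-0.84],
  [0,-0.62,-0.84],
  [0,-0.62,-0.84],
  [0,-0.62,-0.84],
], yaw=[0,0,0,0,0])

```text
time: 1.1
position: [0.4094, -0.3476, 0.2221]
tool_rot: [1.963, 0.464, -1.964]
ft_force: [0.3, 0.5, 0.1]
grip_width: 0.173
```

>>> servo_tool([
  [0,-0.62,-0.84],
  [0,-0.62,-0.84],
  [0,-0.62,-0.84],
  [0,-0.62,-0.84],
  [0,-0.62,-0.84],
], yaw=[0,0,0,0,0])

```text
time: 1.6
position: [0.4686, -0.2314, 0.2222]
tool_rot: [1.963, 0.464, -1.964]
ft_force: [-0.1, 0.1, 0.3]
grip_width: 0.006
```

>>> servo_tool([
  [0,-0.62,-0.84],
  [0,-0.62,-0.84],
  [0,-0.62,-0.84],
  [0,-0.62,-0.84],
  [0,-0.62,-0.84],
], yaw=[0,0,0,0,0])

```text
time: 2.1
position: [0.5278, -0.1152, 0.2222]
tool_rot: [1.963, 0.464, -1.964]
ft_force: [0.3, -0.4, 0.1]
grip_width: 0.004
```

>>> servo_tool([
  [0,0,0],
  [0,0,0],
  [0,0,0],
  [0,0,0],
  [0,0,0],
], yaw=[0.9,0.9,0.9,0.9,0.9])

```text
time: 2.6
position: [0.5274, -0.1162, 0.222]
tool_rot: [-2.215, 0.012, 2.217]
ft_force: [0.0, 0.2, -0.3]
grip_width: 0.007
```

>>> servo_tool([
  [0,0,0],
  [0,0,0],
  [0,0,0],
  [0,0,0],
  [0,0,0],
], yaw=[0.9,0.9,0,0,0])

```text
time: 3.1
position: [0.5276, -0.1162, 0.2224]
tool_rot: [-2.119, 0.207, 2.12]
ft_force: [-1.0, 0.3, 0.1]
grip_width: 0.005
```

```bash
python3 go.py .530 -.1155 .09
```

```text
3.1 [ 0.52760679 -0.11620084  0.22239462] [-1.01371738  0.31040079  0.10508016] 0.004700660383461009
[[-0.    -0.193 -0.981]
 [ 0.    -0.981  0.193]
 [-1.     0.     0.   ]]
units [ 5.3  -0.05 -0.09]
```

>>> servo_tool([
  [1,0,-0.1],
  [1,0,0],
  [1,0,0],
  [1,0,0],
  [1,0,0],
], yaw=[0,0,0,0,0])

```text
time: 3.6
position: [0.5301, -0.1168, 0.0966]
tool_rot: [-2.119, 0.207, 2.119]
ft_force: [1.0, -0.3, 0.3]
grip_width: 0.005
```

```bash
python3 go.py .530 -.1155 .046; python3 - <<'E'
from h import *
import cv2
a=ctrl.get_image("scene")[0][140:290,200:400,::-1]; b=ctrl.get_image("wrist")[0][:,:,::-1]
cv2.imwrite('pics/chk2.png',np.hstack([cv2.resize(a,(400,300)),cv2.resize(b,(400,300))]))
E
```

```text
3.6 [ 0.53012132 -0.11677056  0.09661175] [ 0.9701631  -0.3426405   0.29387388] 0.004553815669862356
[[ 0.    -0.194 -0.981]
 [-0.    -0.981  0.194]
 [-1.     0.    -0.   ]]
units [ 2.02 -0.05  0.02]
```

View pics/chk2.png

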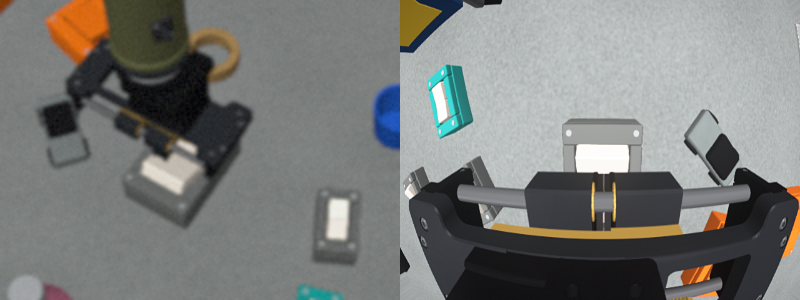

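The shut fingers are centred over the raised end of the big rocker (wrist view around (605,160)), and the small grey switch at (490,185) is well below the gripper body. I'll press slowly.

>>> servo_tool([
  [0.3,0,0],
  [0.3,0,0],
  [0.3,0,0],
  [0.25,0,0],
  [0.2,0,0],
], yaw=[0,0,0,0,0])

```text
time: 4.2
position: [0.5307, -0.1169, 0.0638]
tool_rot: [-2.12, 0.209, 2.117]
ft_force: [1.5, -1.1, 4.7]
grip_width: 0.006
```

>>> servo_tool([
  [0.15,0,0],
  [0.15,0,0],
  [0.15,0,0],
  [0.15,0,0],
  [0.1,0,0],
], yaw=[0,0,0,0,0])

```text
time: 4.7
position: [0.5292, -0.1166, 0.0453]
tool_rot: [-2.116, 0.208, 2.121]
ft_force: [-0.4, 0.8, -0.3]
grip_width: 0.007
```

The force rose to 4.7 N at contact and then dropped to zero, which fits a snap-over. I'll retreat and look.

>>> servo_tool([
  [-0.5,0,0],
  [-1,0,0],
  [-1,0,0],
  [-1,0,0],
  [-1,0,0],
], yaw=[0,0,0,0,0])

```text
time: 5.2
position: [0.5302, -0.1165, 0.1608]
tool_rot: [-2.119, 0.208, 2.118]
ft_force: [0.6, -0.5, -1.0]
grip_width: 0.005
```

>>> servo_tool([
  [0,0,1],
  [0,0,1],
  [0,0,1],
  [0,0,1],
  [0,0,1],
], yaw=[0,0,0,0,0])

```text
time: 5.7
position: [0.4067, -0.092, 0.1596]
tool_rot: [-2.12, 0.208, 2.118]
ft_force: [0.2, 0.5, 0.3]
grip_width: 0.005
```

```bash
python3 - <<'E'
from h import *
import cv2
im,d=ctrl.get_image("scene");d=d.astype(float)
v,u=np.mgrid[0:400,0:640].astype(float);W=world("scene",u,v,d)
m=np.zeros(d.shape,bool);m[185:255,255:330]=1
m&=(W[...,2]>.03)&(W[...,2]<.09)&(im.min(-1)>130);P=W[m]
s=(P[:,:2]-[.503,-.110])@[.98,-.199]
for a in np.arange(-.045,.046,.01):
    k=abs(s-a)<.005
    if k.any():print(round(a,3),k.sum(),np.median(P[k,2]).round(4))
st=ctrl.get_state();print(st['time'],st['position'],st['ft_force'])
cv2.imwrite('pics/end.png',cv2.resize(im[140:320,200:480,::-1],(784,504)))
E
```

```text
-0.045 9 0.0621
-0.035 110 0.0636
-0.025 106 0.0586
-0.015 106 0.0541
-0.005 102 0.0495
0.005 99 0.0469
0.015 95 0.0456
0.025 100 0.0432
0.035 101 0.0416
0.045 23 0.0419
5.75 [ 0.40294324 -0.09145861  0.15911876] [-4.04528148  1.5289275  -1.02326568]
```

View pics/end.png

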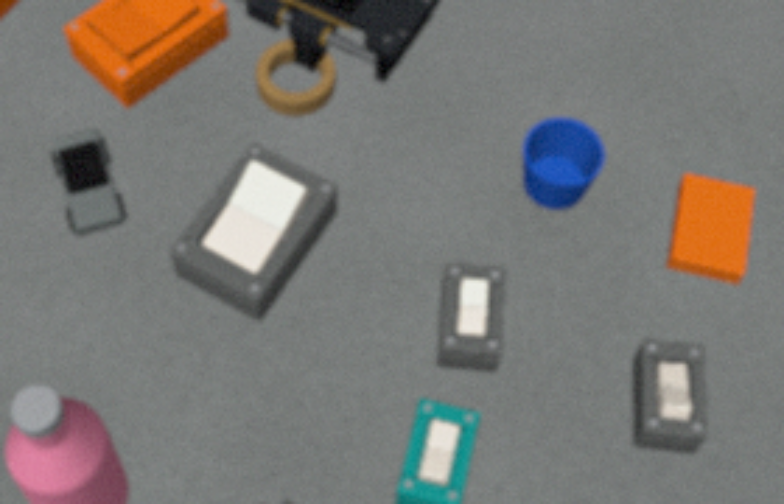

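The rocker has flipped: its +x half now stands at 43 mm, 25–28 mm out. In the crop, the small switches at (473,305) and (675,390) look unchanged. I'll let the arm settle, then hand in.

>>> servo_tool([
  [0,0,0],
  [0,0,0],
  [0,0,0],
  [0,0,0],
  [0,0,0],
], yaw=[0,0,0,0,0])

```text
time: 6.25
position: [0.4079, -0.0923, 0.1587]
tool_rot: [-2.118, 0.207, 2.119]
ft_force: [-0.5, 0.8, 0.4]
grip_width: 0.001
```

```bash
python3 -c "
from bench import ctrl
s=ctrl.get_state();print(s['position'],s['ft_force'],abs(s['qd']).max());print(ctrl.close_job())"
```

```text
[ 0.40791364 -0.09230933  0.15869883] [-0.49837157  0.83496275  0.41985839] 0.005169146638229752
the job is handed in; nothing more can be done
None
```

The big rocker is switched on and the job is handed in, about 6.3 s into the 26 s limit. I pressed its raised end with the shut fingers about 28 mm from the hinge, until it snapped over, then backed off.

- **Big rocker:** the depth picture afterwards shows the +x half at about 43 mm and the other half raised to about 59–64 mm, which matches the on position.
- **Small switches:** both looked unchanged in the last scene picture. I checked them only by eye, not by measuring their angles.
- **Forces:** the highest reading while pressing was about 5 N. One reading just after the retreat showed about 4 N sideways in free space. It was gone once the arm settled, so I took it as an effect of braking.
- **Final state:** the arm was still, about 0.16 m above the counter and about 0.1 m from the box, with only sensor noise on the force reading. No check disagreed.

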